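# Fire the combustion vessel from its firing station

## Robot

A 7-joint arm with a two-finger parallel gripper is mounted at the origin on a cart in front of the work surface, level with it; the furniture and walls round the work are solid. World frame = base frame: x ahead of the robot, y to its left, z up, the work surface at z = 0. Lengths are in m, angles in rad, forces in N, time in s.
With the tool pointing down it reaches from about 0.35 to 0.9 m from the base axis. Payload 19.9 kg.
Tool frame: the origin (TCP) lies between the finger pads; the fingertips stand 25 mm ahead of it and the grasp point (between the pads) lies 6 mm ahead of it; z points along the fingers, y is the direction in which the jaws open and shut (so a half turn about z gives the same grasp; the last joint's range is limited). The gripper opens to 85 mm and grips with 20 to 120 N. Pads are 22 mm wide; open, the fingers measure 114 mm over their backs; the gripper's body (76 mm by 85 mm) begins 54 mm behind the grasp point. The pads swing forward as they close: fully open they stand 13 mm farther back than shut.
Start: joints at [1.077, 0.417, -0.01, 1.614, 0.005, 1.111, -0.053], TCP at [0.273, -0.562, 0.256] pointing down, gripper open.
Joint ranges: [-2.81, 2.81], [-0.39, 2.02], [-1.27, 1.25], [0.06, 2.57], [-1.19, 4.33], [0.19, 2], [-2.82, 2.82]. Speed limits (rad/s): [1.89, 1.89, 2.39, 2.39, 3.01, 3.01, 3.01].

## Interface

Orientations are given as a rotation vector (axis times angle).
In Python, from rig import bot, imaging gives the robot as it stands.
- The arm moves only by the shell command python3 -m handwheel 'ROWS' [FORCE]. ROWS is JSON, a list of rows, each an object of numbers: "tx", "ty", "tz": the shift along the tool's x, y, z normalised to -1 to 1, where 1 is 0.4 m; "wx", "wy", "wz": the turn, a rotation vector about the tool's x, y, z normalised to -1 to 1, where 1 is 30 degrees; "claw": the closure, from 0 (fully open) to 1 (shut). A call has 1 to 8 rows; each row is the pose to reach, as a shift and turn from the pose commanded when the call began, along the tool's axes at that moment; what a row does not reach only later rows make up. A row lasts 1/12 s, in which the tool goes at most 41.7 mm and 7.16 degrees, less where a joint would pass 70% of its speed; a pose out of reach is approached as far as the arm can. A call with a number of a shift or a turn outside -1 to 1 is refused whole. A call with a gripper value outside its range is refused whole. The fingers move at their own pace and stop on an object; FORCE is the grip in N (left out, the last holds). Time passes only in rows, so rows that repeat a pose let the fingers close. It gives the time, the measured TCP pose, the force and the opening at its end, in the units of the state.
- bot.observe(): the state, without advancing time (a new reading comes with each control period).
- imaging.get_image(name): name is "scene" or "top"; returns the picture (384x512x3 uint8, blue, green, red); there is no depth.
- imaging.camera_model(name): a dict with "fovy" (degrees; the focal length in pixels is half the picture's height over the tangent of half this angle, whatever the lens; pixels are square), "cx", "cy" (the principal point, pixels), "k1" (the pictures are not rectified: a ray, as slopes to the right and down, at radius r is drawn at 1 + k1 r^2 times it, then the intrinsics apply), "extrinsics" (4x4, takes a point from world to camera coordinates). Camera axes: x right, y down, z forward; pixel columns grow to the right and rows downward; lengths in m; the calibration is good to about 2 mm. A picture is of the moment at which its call begins. camera_model takes no time and is no camera call.
- bot.close_job(): hands the job in, once; it reports no verdict.
The state is a dict: "clock": time; "joint_positions": joint angles; "qvel": joint speeds; "joint_efforts": joint torques, N m; "ee_pos": TCP position; "eef_rot": TCP orientation; "ft_force": force on the tool from outside, world axes, zero at the start; "torque": the same for the moment, N m; "opening": finger opening in m.
Only numpy, scipy, OpenCV 4.12 (cv2) and the standard library are available. Lean on these libraries where they do the work, as an engineer would, in place of code of your own. Each camera call takes 0.05 s, during which the arm holds its last target.

## Task

Fire the combustion vessel that stands in the dock of the firing station. With closed fingers, first switch the station on by pushing the raised far end of the grey rocker down until it lies flat, then press the yellow charging key fully down (it stays down), and only then press the red firing key fully down, keep it down for at least one second and let it come back up. Do not press the blue test key, lift nothing, and leave the vessel and the things standing round the station where they are.

Things in the scene. Friction and masses are not known exactly. Their poses are not given: they have to be found in the camera images.
- station: Fixed firing station: white deck 118 mm deep (x), 244 mm wide (y), top 40 mm above the worktop; dark docking cup (100 mm across, 29 mm high) behind it, centred 155 mm along +x. Origin: under the deck's centre, on the worktop; x points to the dock, y left, z up. Four controls in a row at x = 0, y = +87, +29, -29, -87 mm, in an order that varies.
- rocker_base: Black bezel of the grey rocker, 68 x 44 mm, its top 48 mm above the worktop; origin at its centre on the deck, axes as the station's. The rocker on it is 33 mm wide, 56 mm long along x, its two flat halves forming a shallow V. Its pivot is above the origin, 54 mm over the worktop.
- rocker_press (a point): Point on top of the rocker's far half (toward the dock, white line), 21 mm from the pivot, on the centre line; moves with it. Off: the near half is level and the far half slopes up away from the robot at 0.4 rad, its end 65 mm above the worktop. On: the far half is level, 54 mm above the worktop.
- rocker (a joint): Angle of the rocker: 0 to 0.06 rad at the start (off), 0.4 rad with the far end fully down (on). No spring: it stays where it is left; pushing the far end down takes about 3 N.
- yellow_top (a point): Centre of the flat top of the yellow charging key, moving with it: round push key, cap 32 mm across, in a 46 mm square black bezel with a steel collar. Its flat top stands 62 mm above the worktop when up, 14 mm above the collar; it goes 8 mm straight down to a firm stop. 
- yellow (a joint): Travel of the yellow key: 0 up, 0.008 m fully down. It moves against a friction of about 3 N and stays where it is left.
- red_top (a point): Centre of the flat top of the red firing key, moving with it: round push key, cap 32 mm across, in a 46 mm square black bezel with a steel collar. Its flat top stands 62 mm above the worktop when up, 14 mm above the collar; it goes 8 mm straight down to a firm stop. 
- red (a joint): Travel of the red key: 0 up, 0.008 m fully down. A spring brings it back: about 2 N to start it, 5.5 N fully down.
- blue_top (a point): Centre of the flat top of the blue test key, which is to be left alone: round push key, cap 32 mm across, in a 46 mm square black bezel with a steel collar. Its flat top stands 62 mm above the worktop when up, 14 mm above the collar; it goes 8 mm straight down to a firm stop. 
- blue (a joint): Travel of the blue key: 0 up, 0.008 m fully down. Sprung like the red one.
- vessel: The closed steel combustion vessel, 83 mm across and 135 mm high, 2.3 kg, standing loose in the docking cup, its top 155 mm above the worktop. Origin: centre of its underside.
- sample_1: Loose white sample pot with a red screw cap, 50 mm across, 68 mm high, left of the station. Origin: centre of its underside.
- beaker: Loose clear beaker, 54 mm across, 70 mm high, right of the station. Origin: centre of its underside.
- tweezers: Loose steel tweezers lying in front of the station, 127 mm long, 16 mm wide, 8 mm high. Origin: centre of the underside.
Mind the look-alikes: they are no part of the job. Of the things like the beaker, leave any that is orange or pink; of the rest the smaller one is meant.

How it is judged:
On the way, in this order (a step that is already met when the one before it is completed fails the run):
1. the rocker is switched on (far end down) (value of joint rocker above 0.33 rad), for 0.1 s.
2. the yellow key is pressed down (value of joint yellow above 0.0062 m), for 0.1 s.
3. the red key is held down for one second (value of joint red above 0.0062 m), for 1 s.
At the end, for the whole second after the job is handed in: The rocker is on (beyond 0.33 of 0.4 rad), the yellow key is down (beyond 6.2 of 8 mm), the red and blue keys are up (within 1.5 mm), the vessel stands upright (within 0.1 rad) in its dock, and vessel, pot, beaker and tweezers are at rest within 30 mm of where they stood (value of joint rocker above 0.33 rad and value of joint yellow above 0.0062 m and value of joint each of red, blue below 0.0015 m and angle between vessel's own z axis and vertical below 0.1 rad and distance of each of vessel, sample_1, beaker, tweezers from where it was at the start of the episode below 0.03 m and linear speed of each of vessel, sample_1, beaker, tweezers below 0.02 m/s); the robot touches nothing.
It fails at once if the yellow key is pressed (over 4 mm) before the rocker is on (value of joint yellow above 0.004 m and value of joint rocker below 0.33 rad).
It fails at once if the red key is pressed (over 4 mm) before the rocker is on and the yellow key is down (value of joint red above 0.004 m and (value of joint rocker below 0.33 rad or value of joint yellow below 0.0062 m)).
It fails at once if the blue key is pressed (over 4 mm) (value of joint blue above 0.004 m).
It fails at once if the vessel, sample pot, beaker or tweezers are lifted or moved by more than 30 mm (distance of any of vessel, sample_1, beaker, tweezers from where it was at the start of the episode above 0.03 m).
It also fails if it takes over 48 s, if anything falls off the work surface, if the arm or the gripper's body presses on something with over 40 N, if the wrist force passes 120 N, or if a joint passes its speed limit or range.

## Working session

There is one attempt and no reset: what is moved stays moved. The work goes in short steps, Python scripts to look and compute and a shell command to move; the robot and the scene stay as the last step left them, time stands still between calls to the robot, and variables do not carry over. Pictures are saved under pics/ and viewed, and the job is handed in when it is done.

```bash
ls; mkdir -p pics; python3 - <<'E'
from rig import bot, imaging
import cv2
for n in("scene","top"):
    cv2.imwrite(f"pics/{n}0.png",imaging.get_image(n)); print(imaging.camera_model(n))
print(bot.observe())
E
```

```text
pics
{'fovy': 48.587220053971336, 'cx': 251.91524221269273, 'cy': 191.23441421993041, 'k1': -0.06167464440968556, 'extrinsics': array([[-0.45035578, -0.89254221,  0.02341116,  0.33725796],
       [-0.42141395,  0.18937303, -0.88687549,  0.25925824],
       [ 0.78714036, -0.40927529, -0.46141498,  0.49031759],
       [ 0.        ,  0.        ,  0.        ,  1.        ]])}
{'fovy': 53.132154515159506, 'cx': 254.75436184064165, 'cy': 193.91144638640426, 'k1': -0.1168605342860869, 'extrinsics': array([[ 6.86900342e-04, -9.99999318e-01, -9.44746515e-04,
         8.86768647e-02],
       [-9.99020310e-01, -6.44423404e-04, -4.42493596e-02,
         5.51019998e-01],
       [ 4.42487206e-02,  9.74215856e-04, -9.99020071e-01,
         9.10370905e-01],
       [ 0.00000000e+00,  0.00000000e+00,  0.00000000e+00,
         1.00000000e+00]])}
{'clock': 0.1, 'joint_positions': array([ 1.07751961,  0.41793023, -0.01030352,  1.61408511,  0.00472676,
        1.11072315, -0.05300285]), 'qvel': array([-8.64123488e-05,  1.35120464e-03, -2.16434911e-05, -9.54501124e-04,
       -9.87223150e-04, -1.17591748e-04,  4.65729456e-04]), 'joint_efforts': array([ 1.94900203e-03, -8.65823007e+01,  6.79953061e-01, -4.35636806e+01,
        1.91445218e-02,  4.99082525e-03, -5.64564084e-05]), 'ee_pos': array([ 0.27271933, -0.56205032,  0.25572501]), 'eef_rot': array([-3.06073862e+00, -7.03417755e-01,  5.62074862e-04]), 'ft_force': array([-0.24268815, -0.23199724,  0.00448367]), 'torque': array([-0.02364083, -0.01148917,  0.00461841]), 'opening': 0.08537981114147611}
```

View pics/scene0.png

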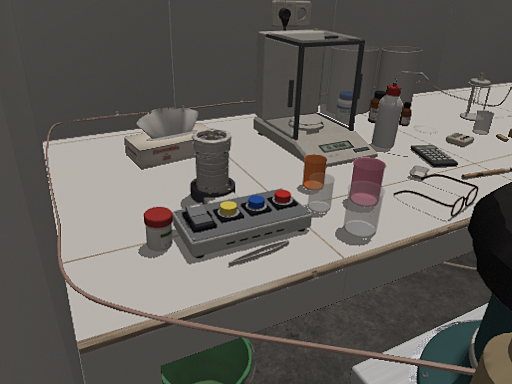

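View pics/top0.png

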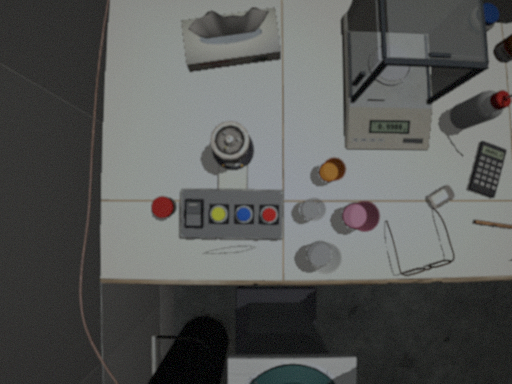

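The top view shows the rocker at (194,213), then yellow (219,214), blue (244,214) and red (269,214) from left to right. The pot is at (163,208), the small clear beaker at (312,209), the tweezers at (230,250) and the vessel at (231,145).

```bash
cat > h.py <<'E'
import numpy as np, cv2
from rig import bot, imaging
def cam(n):
    m=imaging.camera_model(n); f=192/np.tan(np.radians(m['fovy']/2)); return m,f
def ray(n,u,v):
    m,f=cam(n); d=np.array([(u-m['cx'])/f,(v-m['cy'])/f]); s=d.copy()
    for _ in range(30): s=d/(1+m['k1']*(s@s))
    E=np.array(m['extrinsics']); R,t=E[:3,:3],E[:3,3]
    return -R.T@t, R.T@np.array([s[0],s[1],1])
def plane(n,u,v,z):
    o,d=ray(n,u,v); return o+d*(z-o[2])/d[2]
def proj(n,p):
    m,f=cam(n); E=np.array(m['extrinsics']); c=E[:3,:3]@np.asarray(p)+E[:3,3]; s=c[:2]/c[2]; s=s*(1+m['k1']*(s@s))
    return s*f+[m['cx'],m['cy']]
E
python3 - <<'E'
from h import *
rng={'yellow':[(22,120,80),(35,255,255)],'blue':[(105,120,60),(125,255,255)],'red':[(0,150,70),(6,255,255)]}
roi={'top':(180,190,284,240),'scene':(170,180,310,250)}
for n in('top','scene'):
    im=cv2.imread(f'pics/{n}0.png'); h=cv2.cvtColor(im,cv2.COLOR_BGR2HSV)
    x0,y0,x1,y1=roi[n]
    for k,(a,b) in rng.items():
        m=cv2.inRange(h,a,b)
        if k=='red': m|=cv2.inRange(h,(174,150,70),(180,255,255))
        w=np.zeros_like(m); w[y0:y1,x0:x1]=m[y0:y1,x0:x1]
        c=max(cv2.findContours(w,0,2)[0],key=cv2.contourArea); M=cv2.moments(c)
        u,v=M['m10']/M['m00'],M['m01']/M['m00']
        print(n,k,round(u,1),round(v,1),cv2.boundingRect(c),plane(n,u,v,.062 if n=='top' else .058).round(4))
# enlarge
im=cv2.imread('pics/top0.png')[180:265,140:340]; cv2.imwrite('pics/topz.png',cv2.resize(im,None,fx=4,fy=4,interpolation=2))
im=cv2.imread('pics/scene0.png')[120:270,140:340]; cv2.imwrite('pics/scz.png',cv2.resize(im,None,fx=4,fy=4,interpolation=2))
E
```

```text
top yellow 217.9 213.6 (212, 208, 13, 12) [0.5039 0.1726 0.062 ]
top blue 243.1 214.0 (237, 208, 13, 13) [0.5031 0.1155 0.062 ]
top red 268.5 214.4 (263, 209, 12, 12) [0.5022 0.0578 0.062 ]
scene yellow 227.8 207.6 (220, 201, 17, 15) [0.5008 0.1767 0.058 ]
scene blue 256.0 199.1 (249, 195, 15, 9) [0.5086 0.1139 0.058 ]
scene red 282.0 195.1 (275, 190, 15, 13) [0.5022 0.0599 0.058 ]
```

View pics/topz.png

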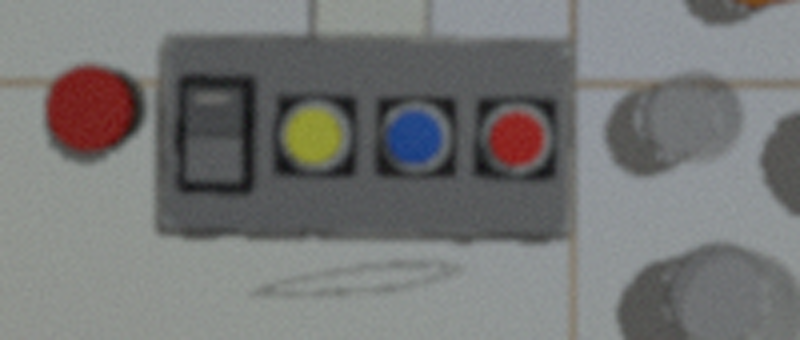

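View pics/scz.png

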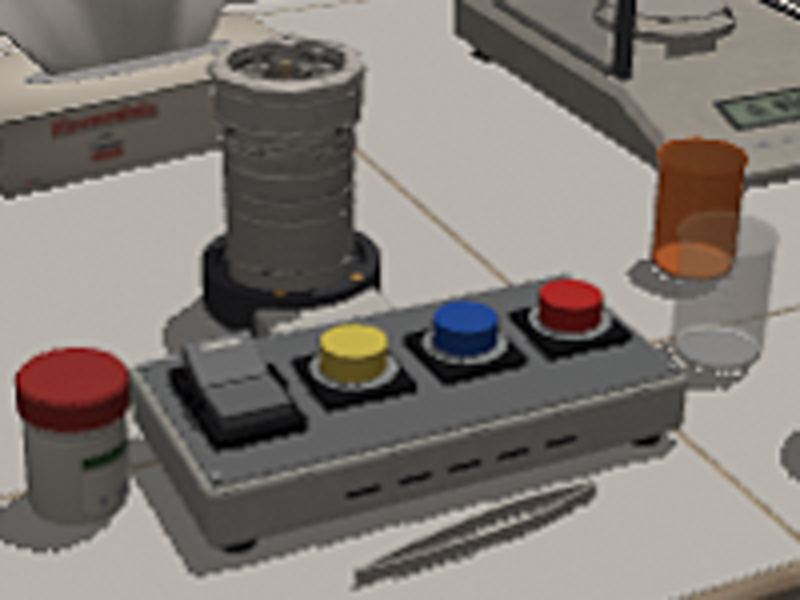

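```bash
cat >> h.py <<'E'
from scipy.spatial.transform import Rotation as Ro
def plan(target,yaw=0.0):
    s=bot.observe(); R=Ro.from_rotvec(s['eef_rot'])
    want=Ro.from_matrix(Ro.from_euler('z',yaw).as_matrix()@np.diag([1,-1,-1.]))
    print('t',s['clock'],'pos',s['ee_pos'].round(4),'F',s['ft_force'].round(2),'open',round(s['opening'],4),'q',s['joint_positions'].round(2))
    print('d(t)',((R.inv().apply(np.array(target)-s['ee_pos']))/.4).round(4),'w deg/30',((R.inv()*want).as_rotvec(True)/30).round(3))
E
python3 - <<'E'
from h import *
plan([.524,.230,.256]); 
print(Ro.from_rotvec(bot.observe()['eef_rot']).as_matrix().round(3))
for q in((231,145),): print(plane('top',*q,.155))
E
```

```text
t 0.1 pos [ 0.2727 -0.5621  0.2557] F [-0.24 -0.23  0.  ] open 0.0854 q [ 1.08  0.42 -0.01  1.61  0.    1.11 -0.05]
d(t) [ 1.4297e+00 -1.5072e+00  8.0000e-04] w deg/30 [-0.002  0.001  0.863]
[[ 0.9    0.437 -0.001]
 [ 0.437 -0.9    0.001]
 [-0.    -0.001 -1.   ]]
[0.64482965 0.13760034 0.155     ]
```

```bash
python3 -m handwheel '[{"tx":0.4766,"ty":-0.5024,"claw":1},{"tx":0.4766,"ty":-0.5024,"claw":1},{"tx":0.4766,"ty":-0.5024,"claw":1},{"tx":0.4766,"ty":-0.5024,"claw":1},{"tx":0.4766,"ty":-0.5024,"claw":1},{"tx":0.4766,"ty":-0.5024,"claw":1},{"tx":0.4766,"ty":-0.5024,"claw":1},{"tx":0.4766,"ty":-0.5024,"claw":1}]' 40; python3 -c "
from h import *
plan([.524,.230,.256])"
```

```text
t 0.1 pos [ 0.2727 -0.5621  0.2557] F [-0.24 -0.23  0.  ] open 0.0854 q [ 1.08  0.42 -0.01  1.61  0.    1.11 -0.05]
d(t) [ 1.4297e+00 -1.5072e+00  8.0000e-04] w deg/30 [-0.002  0.001  0.863]schema error: expected keys tx, ty, tz, wx, wy, wz, claw
```

All keys are needed in each row.

```bash
python3 -m handwheel '[{"tx":0.4766,"ty":-0.5024,"tz":0,"wx":0,"wy":0,"wz":0,"claw":1},{"tx":0.4766,"ty":-0.5024,"tz":0,"wx":0,"wy":0,"wz":0,"claw":1},{"tx":0.4766,"ty":-0.5024,"tz":0,"wx":0,"wy":0,"wz":0,"claw":1},{"tx":0.4766,"ty":-0.5024,"tz":0,"wx":0,"wy":0,"wz":0,"claw":1},{"tx":0.4766,"ty":-0.5024,"tz":0,"wx":0,"wy":0,"wz":0,"claw":1},{"tx":0.4766,"ty":-0.5024,"tz":0,"wx":0,"wy":0,"wz":0,"claw":1},{"tx":0.4766,"ty":-0.5024,"tz":0,"wx":0,"wy":0,"wz":0,"claw":1},{"tx":0.4766,"ty":-0.5024,"tz":0,"wx":0,"wy":0,"wz":0,"claw":1}]' 40; python3 -c "
from h import *
plan([.524,.230,.256])"
```

```text
clock: 0.77
ee_pos: [0.3584, -0.2932, 0.2564]
eef_rot: [-3.059, -0.713, -0.001]
ft_force: [1.2, 0.2, -0.0]
opening: 0.0002
t 0.7667 pos [ 0.3584 -0.2932  0.2564] F [ 1.18  0.16 -0.02] open 0.0002 q [ 0.77  0.13 -0.16  2.    0.02  1.02 -0.52]
d(t) [ 0.9499 -0.9901  0.0022] w deg/30 [-0.002 -0.001  0.875]
```

```bash
python3 -m handwheel '[{"tx":0.4766,"ty":-0.5024,"tz":0,"wx":0,"wy":0,"wz":0.86,"claw":1},{"tx":0.4766,"ty":-0.5024,"tz":0,"wx":0,"wy":0,"wz":0.86,"claw":1},{"tx":0.4766,"ty":-0.5024,"tz":0,"wx":0,"wy":0,"wz":0.86,"claw":1},{"tx":0.4766,"ty":-0.5024,"tz":0,"wx":0,"wy":0,"wz":0.86,"claw":1},{"tx":0.4766,"ty":-0.5024,"tz":0,"wx":0,"wy":0,"wz":0.86,"claw":1},{"tx":0.4766,"ty":-0.5024,"tz":0,"wx":0,"wy":0,"wz":0.86,"claw":1},{"tx":0.4766,"ty":-0.5024,"tz":0,"wx":0,"wy":0,"wz":0.86,"claw":1},{"tx":0.4766,"ty":-0.5024,"tz":0,"wx":0,"wy":0,"wz":0.86,"claw":1}]' 40; python3 -c "
from h import *
plan([.524,.230,.256])"
```

```text
clock: 1.43
ee_pos: [0.4412, -0.0296, 0.2565]
eef_rot: [-3.141, -0.009, -0.001]
ft_force: [0.0, 0.3, -0.1]
opening: 0.0
t 1.4333 pos [ 0.4412 -0.0296  0.2565] F [ 0.    0.3  -0.09] open 0.0 q [ 0.38  0.1  -0.4   2.03  0.05  1.01 -1.61]
d(t) [ 0.2107 -0.6477  0.0019] w deg/30 [-0.002 -0.001  0.011]
```

```bash
python3 -m handwheel '[{"tx":0.2,"ty":-0.62,"tz":0,"wx":0,"wy":0,"wz":0,"claw":1},{"tx":0.2,"ty":-0.62,"tz":0,"wx":0,"wy":0,"wz":0,"claw":1},{"tx":0.2,"ty":-0.62,"tz":0,"wx":0,"wy":0,"wz":0,"claw":1},{"tx":0.2,"ty":-0.62,"tz":0,"wx":0,"wy":0,"wz":0,"claw":1},{"tx":0.2,"ty":-0.62,"tz":0,"wx":0,"wy":0,"wz":0,"claw":1},{"tx":0.2,"ty":-0.62,"tz":0,"wx":0,"wy":0,"wz":0,"claw":1},{"tx":0.2,"ty":-0.62,"tz":0,"wx":0,"wy":0,"wz":0,"claw":1},{"tx":0.2,"ty":-0.62,"tz":0,"wx":0,"wy":0,"wz":0,"claw":1}]'
python3 -m handwheel '[{"tx":0,"ty":0,"tz":0.25,"wx":0,"wy":0,"wz":0,"claw":1},{"tx":0,"ty":0,"tz":0.25,"wx":0,"wy":0,"wz":0,"claw":1},{"tx":0,"ty":0,"tz":0.25,"wx":0,"wy":0,"wz":0,"claw":1},{"tx":0,"ty":0,"tz":0.25,"wx":0,"wy":0,"wz":0,"claw":1},{"tx":0,"ty":0,"tz":0.25,"wx":0,"wy":0,"wz":0,"claw":1},{"tx":0,"ty":0,"tz":0.25,"wx":0,"wy":0,"wz":0,"claw":1},{"tx":0,"ty":0,"tz":0.25,"wx":0,"wy":0,"wz":0,"claw":1}]'; python3 -c "
from h import *
plan([.525,.230,.115])"
```

```text
clock: 2.1
ee_pos: [0.52, 0.2173, 0.2556]
eef_rot: [-3.14, -0.009, 0.002]
ft_force: [0.2, -0.0, -0.1]
opening: -0.0001
clock: 2.68
ee_pos: [0.5209, 0.214, 0.1581]
eef_rot: [-3.141, -0.002, -0.004]
ft_force: [0.2, 1.3, 0.3]
opening: -0.0001
t 2.6833 pos [0.5209 0.214  0.1581] F [0.24 1.31 0.32] open -0.0001 q [-0.05  0.47 -0.5   1.85  0.28  0.9  -2.25]
d(t) [ 0.01   -0.04    0.1078] w deg/30 [-0.001 -0.005  0.002]
```

```bash
python3 -m handwheel '[{"tx":0.01,"ty":-0.04,"tz":0.08,"wx":0,"wy":0,"wz":0,"claw":1},{"tx":0.01,"ty":-0.04,"tz":0.08,"wx":0,"wy":0,"wz":0,"claw":1},{"tx":0.01,"ty":-0.04,"tz":0.08,"wx":0,"wy":0,"wz":0,"claw":1},{"tx":0.01,"ty":-0.04,"tz":0.08,"wx":0,"wy":0,"wz":0,"claw":1},{"tx":0.01,"ty":-0.04,"tz":0.08,"wx":0,"wy":0,"wz":0,"claw":1}]'; python3 -c "
from h import *
plan([.525,.230,.079])
im=imaging.get_image('scene');p=proj('scene',bot.observe()['ee_pos']-[0,0,.025]);print(p, proj('scene',[.524,.230,.0622]))
cv2.imwrite('pics/s1.png',cv2.resize(im[90:270,120:340],None,fx=3.4,fy=3.2))
im=imaging.get_image('top');cv2.imwrite('pics/t1.png',cv2.resize(im[120:270,140:340],None,fx=4,fy=4))"
```

```text
clock: 3.1
ee_pos: [0.5247, 0.2297, 0.1258]
eef_rot: [-3.141, -0.002, -0.003]
ft_force: [-0.6, 0.1, -0.2]
opening: 0.0002
t 3.1 pos [0.5247 0.2297 0.1258] F [-0.56  0.13 -0.19] open 0.0002 q [-0.09  0.53 -0.48  1.84  0.32  0.85 -2.3 ]
d(t) [ 0.0006 -0.0007  0.1169] w deg/30 [-0.001 -0.003  0.002]
[195.30060152 187.00037935] [196.04741764 205.84974353]
```

View pics/s1.png

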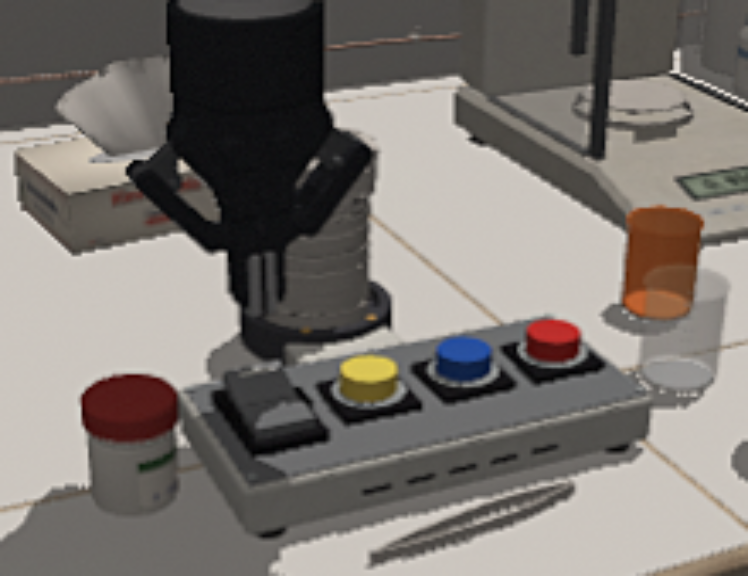

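View pics/t1.png

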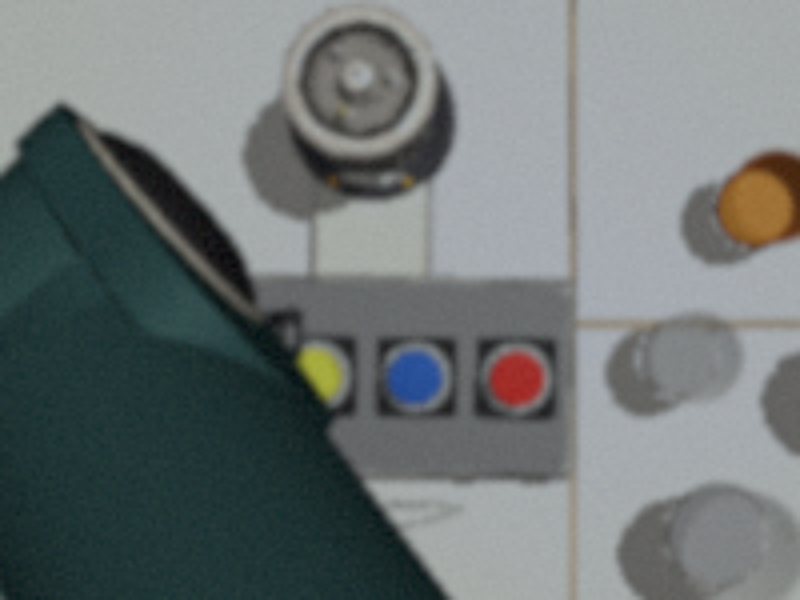

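The scene view shows the closed fingertips at about (197,187), where they were projected to be, directly above the rocker's raised far end at (196,206) and clear of the vessel and pot. Next I push down.

```bash
python3 -m handwheel '[{"tx":0,"ty":0,"tz":0.05,"wx":0,"wy":0,"wz":0,"claw":1},{"tx":0,"ty":0,"tz":0.085,"wx":0,"wy":0,"wz":0,"claw":1},{"tx":0,"ty":0,"tz":0.095,"wx":0,"wy":0,"wz":0,"claw":1},{"tx":0,"ty":0,"tz":0.102,"wx":0,"wy":0,"wz":0,"claw":1},{"tx":0,"ty":0,"tz":0.108,"wx":0,"wy":0,"wz":0,"claw":1},{"tx":0,"ty":0,"tz":0.112,"wx":0,"wy":0,"wz":0,"claw":1},{"tx":0,"ty":0,"tz":0.116,"wx":0,"wy":0,"wz":0,"claw":1},{"tx":0,"ty":0,"tz":0.116,"wx":0,"wy":0,"wz":0,"claw":1}]'; python3 -c "
from h import *
plan([.525,.230,.079])"
```

```text
clock: 3.87
ee_pos: [0.5245, 0.23, 0.0789]
eef_rot: [-3.142, -0.002, -0.002]
ft_force: [0.3, -4.0, 12.9]
opening: -0.0
t 3.8667 pos [0.5245 0.23   0.0789] F [ 0.27 -4.02 12.87] open -0.0 q [-0.12  0.6  -0.45  1.86  0.36  0.76 -2.34]
d(t) [ 0.0012 -0.     -0.0002] w deg/30 [-0.    -0.002  0.003]
```

12.9 N is well above the 3 N the rocker needs, with the tip at 54 mm, so it should be on its stop. I'll lift, move above yellow and check.

```bash
python3 -m handwheel '[{"tx":0,"ty":0,"tz":-0.08,"wx":0,"wy":0,"wz":0,"claw":1},{"tx":0,"ty":0,"tz":-0.12,"wx":0,"wy":0,"wz":0,"claw":1},{"tx":0,"ty":0,"tz":-0.12,"wx":0,"wy":0,"wz":0,"claw":1},{"tx":-0.054,"ty":0.1425,"tz":-0.12,"wx":0,"wy":0,"wz":0,"claw":1},{"tx":-0.054,"ty":0.1425,"tz":-0.12,"wx":0,"wy":0,"wz":0,"claw":1},{"tx":-0.054,"ty":0.1425,"tz":-0.12,"wx":0,"wy":0,"wz":0,"claw":1},{"tx":-0.054,"ty":0.1425,"tz":-0.12,"wx":0,"wy":0,"wz":0,"claw":1},{"tx":-0.054,"ty":0.1425,"tz":-0.12,"wx":0,"wy":0,"wz":0,"claw":1}]'; python3 -c "
from h import *
plan([.5035,.173,.079])
im=imaging.get_image('scene')
cv2.imwrite('pics/s2.png',cv2.resize(im[90:270,120:340],None,fx=3.4,fy=3.2))"
```

```text
clock: 4.53
ee_pos: [0.5025, 0.1734, 0.126]
eef_rot: [-3.141, -0.003, -0.0]
ft_force: [-0.1, 0.2, -0.3]
opening: -0.0
t 4.5333 pos [0.5025 0.1734 0.126 ] F [-0.11  0.25 -0.3 ] open -0.0 q [ 0.01  0.47 -0.49  1.94  0.3   0.81 -2.22]
d(t) [0.0024 0.0011 0.1174] w deg/30 [-0.001 -0.     0.003]
```

View pics/s2.png

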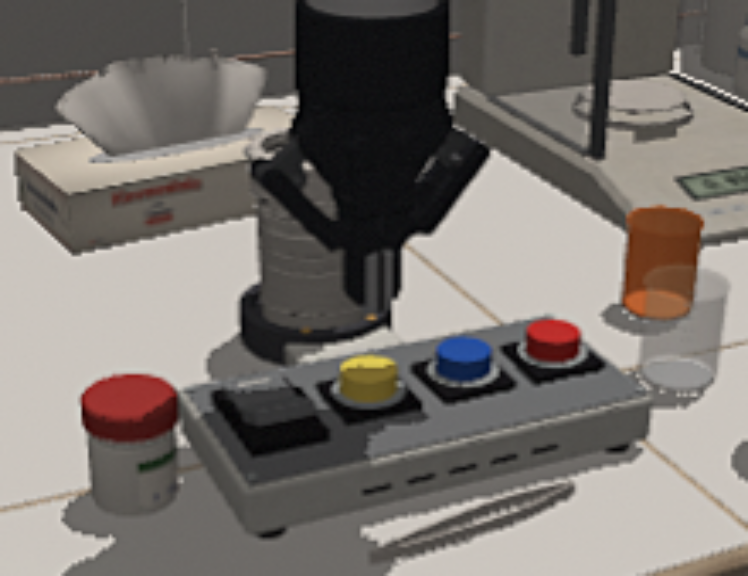

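In the picture the rocker's near half is raised and its far end is down (around (265,400)), so it is on. The tip is above yellow. Now I press yellow.

```bash
python3 -m handwheel '[{"tx":0.002,"ty":0.001,"tz":0.05,"wx":0,"wy":0,"wz":0,"claw":1},{"tx":0.002,"ty":0.001,"tz":0.085,"wx":0,"wy":0,"wz":0,"claw":1},{"tx":0.002,"ty":0.001,"tz":0.095,"wx":0,"wy":0,"wz":0,"claw":1},{"tx":0.002,"ty":0.001,"tz":0.102,"wx":0,"wy":0,"wz":0,"claw":1},{"tx":0.002,"ty":0.001,"tz":0.108,"wx":0,"wy":0,"wz":0,"claw":1},{"tx":0.002,"ty":0.001,"tz":0.112,"wx":0,"wy":0,"wz":0,"claw":1},{"tx":0.002,"ty":0.001,"tz":0.117,"wx":0,"wy":0,"wz":0,"claw":1},{"tx":0.002,"ty":0.001,"tz":0.117,"wx":0,"wy":0,"wz":0,"claw":1}]'; python3 -c "
from h import *
plan([.5035,.173,.079])"
```

```text
clock: 5.25
ee_pos: [0.5035, 0.1728, 0.0793]
eef_rot: [-3.141, -0.003, -0.001]
ft_force: [0.6, 0.8, 0.4]
opening: 0.0001
t 5.25 pos [0.5035 0.1728 0.0793] F [0.62 0.75 0.41] open 0.0001 q [-0.02  0.54 -0.46  1.96  0.35  0.72 -2.26]
d(t) [-0.     -0.0005  0.0007] w deg/30 [-0.001 -0.001  0.003]
```

The force has dropped to 0.4 N, so the key isn't on its stop yet. I'll push slightly further.

```bash
python3 -m handwheel '[{"tx":0,"ty":0,"tz":0.002,"wx":0,"wy":0,"wz":0,"claw":1},{"tx":0,"ty":0,"tz":0.004,"wx":0,"wy":0,"wz":0,"claw":1},{"tx":0,"ty":0,"tz":0.004,"wx":0,"wy":0,"wz":0,"claw":1}]'; python3 -c "
from h import *
plan([.5035,.173,.079])"
```

```text
clock: 5.5
ee_pos: [0.5037, 0.1727, 0.0789]
eef_rot: [3.141, 0.002, 0.002]
ft_force: [-8.4, -1.3, 25.8]
opening: -0.0002
t 5.5 pos [0.5037 0.1727 0.0789] F [-8.42 -1.31 25.83] open -0.0002 q [-0.02  0.54 -0.46  1.96  0.35  0.72 -2.26]
d(t) [-0.0005 -0.0007 -0.0003] w deg/30 [ 0.    -0.002  0.003]
```

Yellow is on its stop (25.8 N at TCP z 0.0789). I'll lift, pass above blue to red, and look.

```bash
python3 -m handwheel '[{"tx":0,"ty":0,"tz":-0.08,"wx":0,"wy":0,"wz":0,"claw":1},{"tx":0,"ty":0,"tz":-0.12,"wx":0,"wy":0,"wz":0,"claw":1},{"tx":-0.0035,"ty":0.2875,"tz":-0.12,"wx":0,"wy":0,"wz":0,"claw":1},{"tx":-0.0035,"ty":0.2875,"tz":-0.12,"wx":0,"wy":0,"wz":0,"claw":1},{"tx":-0.0035,"ty":0.2875,"tz":-0.12,"wx":0,"wy":0,"wz":0,"claw":1},{"tx":-0.0035,"ty":0.2875,"tz":-0.12,"wx":0,"wy":0,"wz":0,"claw":1},{"tx":-0.0035,"ty":0.2875,"tz":-0.12,"wx":0,"wy":0,"wz":0,"claw":1},{"tx":-0.0035,"ty":0.2875,"tz":-0.12,"wx":0,"wy":0,"wz":0,"claw":1}]'; python3 -c "
from h import *
plan([.5022,.058,.079])
im=imaging.get_image('scene')
cv2.imwrite('pics/s3.png',cv2.resize(im[150:270,150:330],None,fx=4.4,fy=4.4))"
```

```text
clock: 6.17
ee_pos: [0.5022, 0.0576, 0.1257]
eef_rot: [-3.141, -0.002, -0.001]
ft_force: [0.0, 0.9, 0.6]
opening: -0.0
t 6.1667 pos [0.5022 0.0576 0.1257] F [0.01 0.87 0.64] open -0.0 q [ 0.22  0.42 -0.48  2.    0.27  0.78 -1.99]
d(t) [-0.0002 -0.0009  0.1168] w deg/30 [-0.    -0.001  0.002]
```

View pics/s3.png

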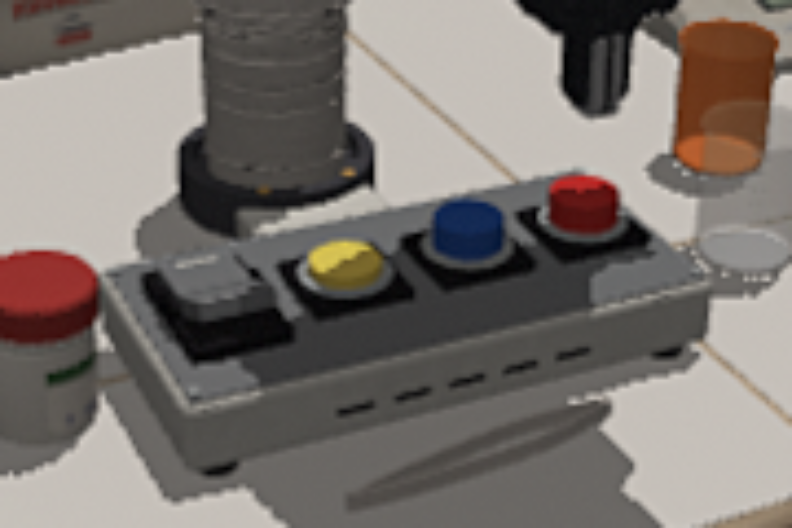

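The picture shows the rocker flat at its far half (210,275), the yellow cap sunk (345,262), and blue and red up, with the tip above red. Now I press and hold red.

```bash
python3 -m handwheel '[{"tx":0,"ty":0,"tz":0.05,"wx":0,"wy":0,"wz":0,"claw":1},{"tx":0,"ty":0,"tz":0.085,"wx":0,"wy":0,"wz":0,"claw":1},{"tx":0,"ty":0,"tz":0.095,"wx":0,"wy":0,"wz":0,"claw":1},{"tx":0,"ty":0,"tz":0.102,"wx":0,"wy":0,"wz":0,"claw":1},{"tx":0,"ty":0,"tz":0.108,"wx":0,"wy":0,"wz":0,"claw":1},{"tx":0,"ty":0,"tz":0.112,"wx":0,"wy":0,"wz":0,"claw":1},{"tx":0,"ty":0,"tz":0.117,"wx":0,"wy":0,"wz":0,"claw":1},{"tx":0,"ty":0,"tz":0.118,"wx":0,"wy":0,"wz":0,"claw":1}]'; python3 -m handwheel '[{"tx":0,"ty":0,"tz":0.001,"wx":0,"wy":0,"wz":0,"claw":1},{"tx":0,"ty":0,"tz":0.001,"wx":0,"wy":0,"wz":0,"claw":1},{"tx":0,"ty":0,"tz":0.001,"wx":0,"wy":0,"wz":0,"claw":1}]'
```

```text
clock: 6.88
ee_pos: [0.5024, 0.0581, 0.0789]
eef_rot: [-3.141, -0.003, -0.001]
ft_force: [-7.2, 2.0, 19.0]
opening: -0.0
clock: 7.13
ee_pos: [0.5024, 0.058, 0.0789]
eef_rot: [-3.141, -0.003, -0.002]
ft_force: [-8.1, 3.3, 17.9]
opening: 0.0
```

Red is on its stop (about 18 N). I'll hold it for another 1.33 s, then lift.

```bash
for i in 1 2; do python3 -m handwheel '[{"tx":0,"ty":0,"tz":0,"wx":0,"wy":0,"wz":0,"claw":1},{"tx":0,"ty":0,"tz":0,"wx":0,"wy":0,"wz":0,"claw":1},{"tx":0,"ty":0,"tz":0,"wx":0,"wy":0,"wz":0,"claw":1},{"tx":0,"ty":0,"tz":0,"wx":0,"wy":0,"wz":0,"claw":1},{"tx":0,"ty":0,"tz":0,"wx":0,"wy":0,"wz":0,"claw":1},{"tx":0,"ty":0,"tz":0,"wx":0,"wy":0,"wz":0,"claw":1},{"tx":0,"ty":0,"tz":0,"wx":0,"wy":0,"wz":0,"claw":1},{"tx":0,"ty":0,"tz":0,"wx":0,"wy":0,"wz":0,"claw":1}]'; done; python3 -m handwheel '[{"tx":0,"ty":0,"tz":-0.08,"wx":0,"wy":0,"wz":0,"claw":1},{"tx":0,"ty":0,"tz":-0.16,"wx":0,"wy":0,"wz":0,"claw":1},{"tx":0,"ty":0,"tz":-0.24,"wx":0,"wy":0,"wz":0,"claw":1},{"tx":0,"ty":0,"tz":-0.3,"wx":0,"wy":0,"wz":0,"claw":1},{"tx":0,"ty":0,"tz":-0.3,"wx":0,"wy":0,"wz":0,"claw":1},{"tx":0,"ty":0,"tz":-0.3,"wx":0,"wy":0,"wz":0,"claw":1},{"tx":0,"ty":0,"tz":-0.3,"wx":0,"wy":0,"wz":0,"claw":1},{"tx":0,"ty":0,"tz":-0.3,"wx":0,"wy":0,"wz":0,"claw":1}]'; python3 -c "
from h import *
im=imaging.get_image('scene')
cv2.imwrite('pics/s4.png',cv2.resize(im[120:270,140:340],None,fx=4,fy=4))"
```

```text
clock: 7.8
ee_pos: [0.5024, 0.058, 0.0789]
eef_rot: [-3.141, -0.003, -0.002]
ft_force: [-7.7, 2.1, 18.9]
opening: 0.0
clock: 8.47
ee_pos: [0.5024, 0.058, 0.0789]
eef_rot: [-3.141, -0.003, -0.002]
ft_force: [-7.3, 3.1, 18.5]
opening: -0.0003
clock: 9.13
ee_pos: [0.5017, 0.0573, 0.1971]
eef_rot: [3.141, 0.002, -0.002]
ft_force: [-0.1, -1.0, 0.5]
opening: -0.0001
```

View pics/s4.png

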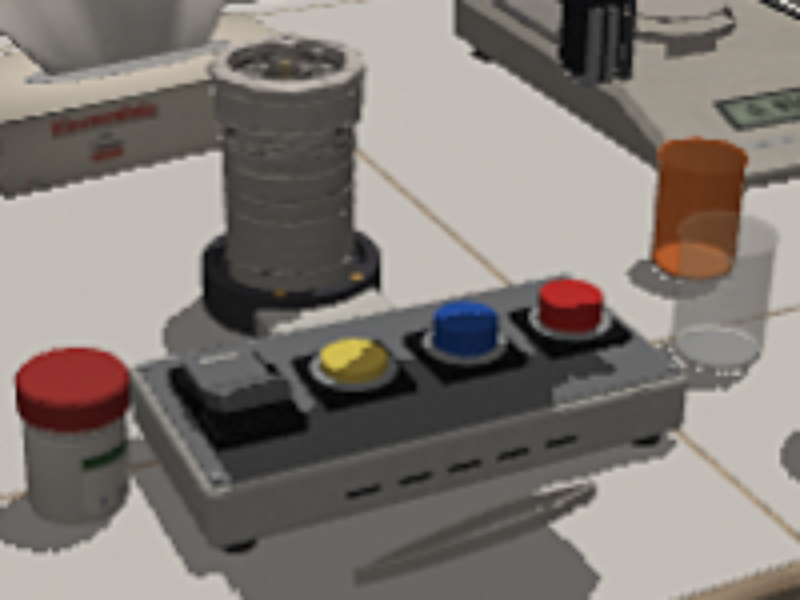

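The final picture shows the rocker on (235,375), yellow down (350,360), blue up (465,325) and red back up (570,300). Nothing else has moved, and the tool is clear. I'm handing in.

```bash
python3 -c "
from rig import bot
print(bot.close_job())"
```

```text
the job is handed in; nothing more can be done
None
```

The firing sequence was carried out in the required order and the job is handed in; no verdict is reported.

- **Rocker:** I pushed its far end down with closed fingers to about 13 N, with the fingertips 54 mm above the worktop.
- **Yellow key:** The first push ended at only 0.4 N, so it had not reached its stop. A second small push took it to its stop at about 26 N, with the measured TCP height 0.4 mm lower.
- **Red key:** I held it on its stop at about 18–19 N for roughly 1.6 s, then released it.

The last scene picture shows the rocker on, yellow down, and red and blue up. The vessel, pot, beaker and tweezers look the same as in the first picture. The tool was clear of everything, with its force reading about 1 N. The joint values can't be read directly, so these checks rest on the pictures and forces alone. The clock stood at about 9.2 s of the 48 s allowed.

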